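# Unload the veneer press stack

## Task

One veneered board is already airing in the drying rack; the glue on the second has set too. Take its press stack apart: put both blue cauls (pressing plates) flat and squarely on the caul that lies by itself on the bench, to make one neat pile, and stand the walnut board on end in a free bay of the rack, right down on the rack's floor. Leave the first caul where it lies and the oak board standing in its bay, and do not disturb the glue bottle, the spring clamp or the corner block.

Things in the scene. Friction and masses are not known exactly. Their poses are not given: they have to be found in the camera images.
- walnut_board: dark walnut-veneered 18 mm board, 132 x 56 x 18 mm, plywood edges; origin at its centre, x along its length, y along its width, z through its thickness. Lies in the press stack (from below: bottom_caul on the bench, walnut_board, top_caul; 38 mm high; loose, not stuck, each layer within 3 mm in x and y and 0.04 rad of the one below). 0.07 to 0.14 kg.
- oak_board: light oak-veneered 18 mm board, 132 x 56 x 18 mm, plywood edges; origin at its centre, x along its length, y along its width, z through its thickness. Already stands on end in one of the rack's two outer bays, x upright; loose.
- top_caul: a blue plastic pressing plate (caul), 160 x 64 x 10 mm, with a hanging hole near one end; origin at its centre, x along its length, z through its thickness. Top of the stack; 0.09 to 0.18 kg.
- bottom_caul: a blue plastic pressing plate (caul), 160 x 64 x 10 mm, with a hanging hole near one end; origin at its centre, x along its length, z through its thickness. Lowest layer of the stack, on the bench; 0.09 to 0.18 kg.
- first_caul: a blue plastic pressing plate (caul), 160 x 64 x 10 mm, with a hanging hole near one end; origin at its centre, x along its length, z through its thickness. Lies alone on the bench, the start of the caul pile; loose.
- rack: wooden drying rack, fixed, 88 x 170 x 128 mm; origin on the bench under its centre, x across it, y along its row of three bays (bay middles at y = -56, 0, +56 mm), z up. In a bay a board stands on end on floor strips 12 mm above the bench, its 56 mm width along x, its faces looking along y. Boards stand 16 mm proud of the side rails: no finger fits beside their edges, only beside their faces.
- bay_middle (a point): middle of the rack's centre bay, at its floor; axes as the rack's. Every bay is 26 mm wide in y between round-topped 8 mm dowels (axes at x = +-28 mm and y = +-17 mm from the bay's middle) and 64 mm wide in x between the top rails (12 mm thick). Dowels and rails end 128 mm above the bench.
- glue_bottle: white glue bottle with red nozzle, 60 mm across, 185 mm tall, standing loose; origin at its foot. Leave alone.
- spring_clamp: orange and black spring clamp lying flat, 83 x 154 x 20 mm (long along its y), loose; origin under its middle. Leave alone.
- corner_block: grey L-shaped mitre corner block, 80 x 80 x 30 mm, loose; origin under its middle. Leave alone.
- cabinet_foot (a point): foot of the grey drawer cabinet's front, at the middle of its width: the fixed cabinet is 360 mm wide (world y) and 220 mm tall and reaches back 245 mm (world x) from here; its upper left drawer stands 55 mm open, with a handle 25 mm farther out. An obstacle.

How it is judged:
At the end, for the whole second after the job is handed in: Both boards on end in bays, on the rack floor (5 mm), within 8 mm (x) and 9 mm (y) of the bay centre, 0.12 rad of upright, 0.2 rad of square. Other two cauls flat on first_caul, either order, within 12 mm and 0.15 rad; first_caul within 30 mm, oak board within 20 mm of its start. All at rest (x of top_caul in the frame of first_caul between -0.012 and 0.012 m and y of top_caul in the frame of first_caul between -0.012 and 0.012 m and z of top_caul in the frame of first_caul between 0.006 and 0.024 m and angle between the x axis of each of top_caul, bottom_caul and the x axis of first_caul, either way round below 0.15 rad and angle between the z axis of each of top_caul, bottom_caul and the z axis of first_caul, either way round below 0.05 rad and linear speed of each of top_caul, bottom_caul, walnut_board, oak_board below 0.02 m/s and x of bottom_caul in the frame of first_caul between -0.012 and 0.012 m and y of bottom_caul in the frame of first_caul between -0.012 and 0.012 m and z of bottom_caul in the frame of first_caul between 0.006 and 0.024 m and distance of first_caul from where it was at the start of the episode below 0.03 m and height (world z) of first_caul between 0.003 and 0.007 m and x of walnut_board in the frame of rack between -0.008 and 0.008 m and z of walnut_board in the frame of rack between 0.073 and 0.082 m and (y of walnut_board in the frame of rack between -0.065 and -0.047 m or y of walnut_board in the frame of rack between -0.009 and 0.009 m or y of walnut_board in the frame of rack between 0.047 and 0.065 m) and angle between the x axis of each of walnut_board, oak_board and the z axis of rack, either way round below 0.12 rad and angle between the z axis of each of walnut_board, oak_board and the y axis of rack, either way round below 0.2 rad and x of oak_board in the frame of rack between -0.008 and 0.008 m and z of oak_board in the frame of rack between 0.073 and 0.082 m and (y of oak_board in the frame of rack between -0.065 and -0.047 m or y of oak_board in the frame of rack between -0.009 and 0.009 m or y of oak_board in the frame of rack between 0.047 and 0.065 m) and distance of oak_board from where it was at the start of the episode below 0.02 m); the robot touches nothing.
It fails at once if the glue bottle is shifted more than 3 cm or knocked over (distance of glue_bottle from where it was at the start of the episode above 0.03 m or angle between glue_bottle's own z axis and vertical above 0.5 rad).
It fails at once if the spring clamp is shifted more than 3 cm or knocked over (distance of spring_clamp from where it was at the start of the episode above 0.03 m or angle between spring_clamp's own z axis and vertical above 0.5 rad).
It fails at once if the corner block is shifted more than 3 cm or knocked over (distance of corner_block from where it was at the start of the episode above 0.03 m or angle between corner_block's own z axis and vertical above 0.5 rad).
It also fails if it takes over 72 s, if anything falls off the work surface, if the arm or the gripper's body presses on something with over 40 N, if the wrist force passes 120 N, or if a joint passes its speed limit or range.

## Robot

A 7-joint arm with a two-finger parallel gripper is mounted at the origin on a cart in front of the work surface, level with it; the furniture and walls round the work are solid. World frame = base frame: x ahead of the robot, y to its left, z up, the work surface at z = 0. Lengths are in m, angles in rad, forces in N, time in s.
With the tool pointing down it reaches from about 0.4 to 0.925 m from the base axis. Payload 4.1 kg.
Tool frame: the origin (TCP) lies at the very end of the fingers, on their centre line; the grasp point (between the pads) lies 19 mm behind it; z points along the fingers, y is the direction in which the jaws open and shut (so a half turn about z gives the same grasp; the last joint's range is limited). The gripper opens to 85 mm and grips with 20 to 120 N. Pads are 22 mm wide; open, the fingers measure 114 mm over their backs; the gripper's body (76 mm by 85 mm) begins 54 mm behind the grasp point. The pads swing forward as they close: fully open they stand 13 mm farther back than shut.
Start: joints at [-1.227, 0.398, 0.045, 1.537, -0.019, 1.207, -0.051], TCP at [0.278, 0.587, 0.231] pointing down, gripper open.
Joint ranges: [-2.82, 2.82], [-0.49, 2.23], [-1.37, 1.46], [0, 2.46], [-1.36, 4.5], [0.23, 2], [-2.94, 2.94]. Speed limits (rad/s): [2.57, 2.57, 3.14, 3.14, 3.14, 3.14, 3.14].

## Interface

Orientations are given as a unit quaternion [x, y, z, w].
In Python, from station import bot gives the robot as it stands.
- The arm moves only by the tool apply_moves, never from a script. Its argument "rows" is a list of rows, each an object with "dp": the shift along the tool's x, y, z in m, a list of three; "rot": the turn, a rotation vector about the tool's x, y, z in degrees, a list of three; "gripper": the finger opening in m, from 0 to 0.0854. A call has 1 to 8 rows; each row is the pose to reach, as a shift and turn from the pose commanded when the call began, along the tool's axes at that moment; what a row does not reach only later rows make up. A row lasts 1/8 s, in which the tool goes at most 62.5 mm and 10.7 degrees, less where a joint would pass 70% of its speed; a pose out of reach is approached as far as the arm can. A call with a gripper value outside its range is refused whole. The fingers move at their own pace and stop on an object; the grip force is fixed at half the most. Time passes only in rows, so rows that repeat a pose let the fingers close. It gives the time, the measured TCP pose, the force and the opening at its end, in the units of the state.
- bot.get_obs(): the state, without advancing time (a new reading comes with each control period).
- bot.snapshot(name): name is "side" or "top" or "wrist"; returns (picture, depth): 420x560x3 uint8, red, green, blue; 420x560 float32, m along the optical axis (not along the pixel's ray), 0 where there is no reading.
- bot.calibration(name): a dict with "K" (3x3 intrinsics, pixels), "rvec" (rotation vector, rad) and "tvec" (3), from world to camera coordinates, as OpenCV has them; the wrist camera has in their place "T_tool_cam" (4x4, takes a point from camera to tool coordinates, whose origin is the TCP and whose axes are the flange's). Camera axes: x right, y down, z forward; pixel columns grow to the right and rows downward; lengths in m; the calibration is good to about 2 mm. A picture is of the moment at which its call begins: read the wrist's pose just before it. calibration takes no time and is no camera call.
- bot.job_done(): hands the job in, once; it reports no verdict.
The state is a dict: "time_s": time; "joint_positions": joint angles; "qd": joint speeds; "effort": joint torques, N m; "position": TCP position; "tool_rot": TCP orientation; "force": force on the tool from outside, world axes, zero at the start; "torque": the same for the moment, N m; "finger_gap": finger opening in m.
Only numpy, scipy, OpenCV 4.12 (cv2) and the standard library are available. Lean on these libraries where they do the work, as an engineer would, in place of code of your own. Each camera call takes 0.05 s, during which the arm holds its last target. There are 200 camera calls.

## Working session

There is one attempt and no reset: what is moved stays moved. The work goes in short steps, Python scripts to look and compute and a tool call to move; the robot and the scene stay as the last step left them, time stands still between calls to the robot, and variables do not carry over. Pictures are saved under pics/ and viewed, about 8 in all and at most 12, crops included, and the job is handed in when it is done.

Besides the shell and the picture viewer there is one more tool, called after "Request:" as name(argument=value, ...), one argument or row to a line, values as JSON. apply_moves: Moves the arm, as the interface text tells. Its arguments: {"type":"object","properties":{"rows":{"type":"array"}},"required":["rows"]}

```bash
mkdir -p pics; ls; cat > h.py <<'E'
import numpy as np, cv2
from scipy.spatial.transform import Rotation as R
from station import bot
def cam(n, obs=None):
    c=bot.calibration(n); K=np.array(c["K"],float)
    if n=="wrist":
        o=obs; T=np.eye(4); T[:3,:3]=R.from_quat(o["tool_rot"]).as_matrix(); T[:3,3]=o["position"]
        return K, T@np.array(c["T_tool_cam"])
    Rm=cv2.Rodrigues(np.array(c["rvec"],float))[0]; T=np.eye(4); T[:3,:3]=Rm.T; T[:3,3]=-Rm.T@np.array(c["tvec"],float).ravel()
    return K,T
def snap(n):
    o=bot.get_obs(); K,T=cam(n,o); im,d=bot.snapshot(n); return im,d,K,T
def cloud(d,K,T):
    v,u=np.mgrid[:d.shape[0],:d.shape[1]]
    P=np.stack([(u-K[0,2])/K[0,0]*d,(v-K[1,2])/K[1,1]*d,d],-1)
    return P@T[:3,:3].T+T[:3,3]
def ray(uv,z,K,T):
    uv=np.atleast_2d(uv); r=np.c_[(uv[:,0]-K[0,2])/K[0,0],(uv[:,1]-K[1,2])/K[1,1],np.ones(len(uv))]@T[:3,:3].T
    return T[:3,3]+r*((z-T[2,3])/r[:,2])[:,None]
def save(n,im): cv2.imwrite("pics/"+n+".png",im[...,::-1])
E
python3 - <<'E'
from h import *
o=bot.get_obs(); print({k:np.round(v,3) for k,v in o.items()})
ims=[]
for n in("top","side"):
    im,d,K,T=snap(n); np.savez(n+".npz",im=im,d=d,K=K,T=T); save(n+"0",im); print(n,T.round(3).tolist(),K.tolist())
E
```

```text
pics
{'time_s': np.float64(0.0), 'joint_positions': array([-1.227,  0.399,  0.045,  1.538, -0.019,  1.207, -0.051]), 'qd': array([ 0.   , -0.001,  0.001,  0.001, -0.001, -0.003,  0.001]), 'effort': array([-1.0000e-03, -4.7513e+01,  1.3640e+00, -2.5422e+01,  1.2000e-02,
        1.0000e-02,  0.0000e+00]), 'position': array([0.278, 0.587, 0.23 ]), 'tool_rot': array([ 0.22 ,  0.976, -0.001, -0.   ]), 'force': array([ 0.351,  0.268, -0.35 ]), 'torque': array([ 0.014,  0.027, -0.036]), 'finger_gap': np.float64(0.085)}
top [[-0.017, -0.993, 0.12, 0.418], [-0.999, 0.013, -0.034, 0.015], [0.032, -0.121, -0.992, 1.249], [0.0, 0.0, 0.0, 1.0]] [[380.2223644358672, 0.0, 276.84620891122], [0.0, 380.2223644358672, 209.19786889500153], [0.0, 0.0, 1.0]]
side [[-0.891, -0.181, 0.417, -0.005], [-0.455, 0.35, -0.819, 1.1], [0.002, -0.919, -0.394, 0.591], [0.0, 0.0, 0.0, 1.0]] [[451.7891648996039, 0.0, 287.25917348549746], [0.0, 451.7891648996039, 211.19187268672917], [0.0, 0.0, 1.0]]
```

View pics/top0.png

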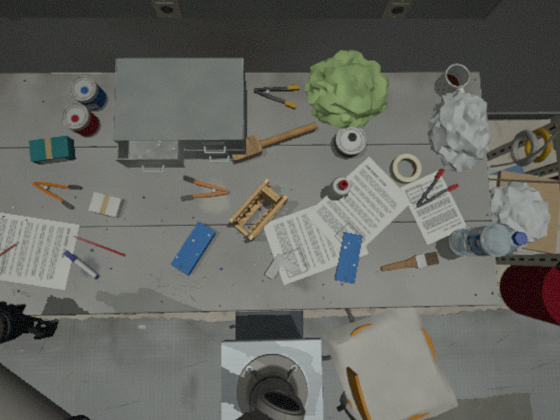

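View pics/side0.png

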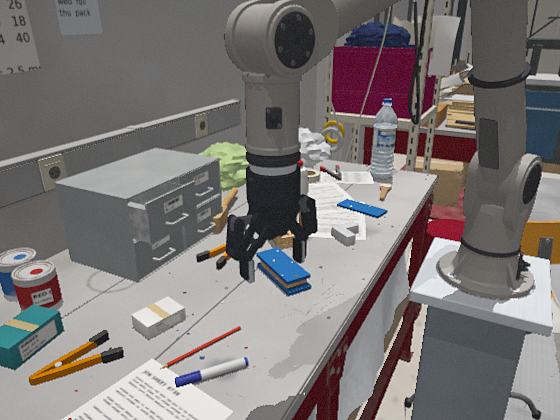

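The top view shows the stack at about (193,248), the first caul at (348,257), the rack at (258,208), the glue bottle at (342,187), the spring clamp at (205,188), the corner block at (290,265) and the cabinet at (180,110). In the side view the stack is at (283,270), partly behind the gripper.

```bash
python3 - <<'E'
from h import *
z=np.load("top.npz"); im,d,K,T=[z[k] for k in("im","d","K","T")]
P=cloud(d,K,T)
def rect(mask,h,name):
    cs,_=cv2.findContours(mask.astype(np.uint8),0,1)
    for c in cs:
        if cv2.contourArea(c)<250: continue
        m=np.zeros(mask.shape,np.uint8); cv2.drawContours(m,[c],-1,1,-1)
        zz=np.median(P[m>0][:,2])
        q=ray(c[:,0].astype(float),zz if h is None else h,K,T)[:,:2]
        (cx,cy),(w,l),a=cv2.minAreaRect((q*1000).astype(np.float32))
        print(name,c[:,0].mean(0).round(),"z",zz.round(4),"c",round(cx),round(cy),"size",round(w),round(l),"ang",round(a,1))
hsv=cv2.cvtColor(im,cv2.COLOR_RGB2HSV); 
b=(hsv[...,0]>98)&(hsv[...,0]<118)&(hsv[...,1]>150)&(hsv[...,2]>90); b[:,450:]=0
rect(b,None,"blue")
# raised things near
roi=np.zeros(b.shape,bool); roi[165:290,225:300]=1
rect(roi&(P[...,2]>.1)&(P[...,2]<.2),None,"rackhi")
rect(roi&(P[...,2]>.015)&(P[...,2]<.05),None,"block?")
roi=np.zeros(b.shape,bool); roi[165:215,325:360]=1
rect(roi&(P[...,2]>.05),None,"bottle")
x0,y0=215,165; crop=im[165:285,160:370]
save("c1",cv2.resize(crop,None,fx=3.8,fy=3.8,interpolation=cv2.INTER_CUBIC))
E
```

```text
blue [347. 258.] z 0.0101 c 407 -257 size 58 152 ang 77.2
blue [193. 249.] z 0.0375 c 446 239 size 64 155 ang 57.5
rackhi [258. 208.] z 0.128 c 556 33 size 89 170 ang 48.1
block? [280. 267.] z 0.0299 c 369 -37 size 80 80 ang 56.1
bottle [339. 188.] z 0.123 c 616 -212 size 62 71 ang 62.0
```

View pics/c1.png

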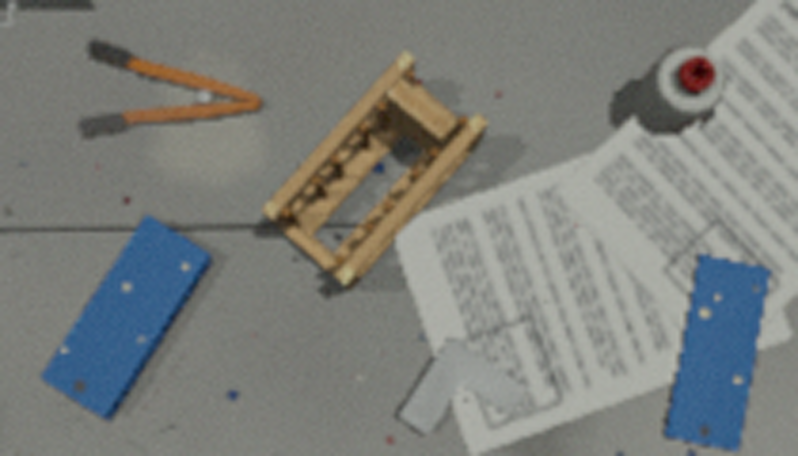

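The top picture, cropped: the stack's long axis runs at about -32.5°, the first caul's at about -13°, and the rack's row at about -42°. The oak stands in the upper-right bay, so the middle and lower-left bays are free. Next I check a kinematic model so I can plan the tilted board pose.

```bash
cat > kin.py <<'E'
from h import *
from scipy.optimize import least_squares
lo=np.array([-2.82,-.49,-1.37,0,-1.36,.23,-2.94]); hi=np.array([2.82,2.23,1.46,2.46,4.5,2,2.94])
D=[.267,0,.293,0,.3425,0,.097]; A=[0,0,0,.0525,.0775,0,.076]; AL=[0,-np.pi/2,np.pi/2,np.pi/2,np.pi/2,np.pi/2,-np.pi/2]
TL=.0; BZ=.0; YAW=np.pi*.75
def fk(q,tl=None,bz=None):
    tl=TL if tl is None else tl; bz=BZ if bz is None else bz
    T=np.eye(4); c,s=np.cos(YAW),np.sin(YAW); T[:2,:2]=[[c,-s],[s,c]]; T[2,3]=bz
    for d,a,al,t in zip(D,A,AL,q):
        ca,sa,ct,st=np.cos(al),np.sin(al),np.cos(t),np.sin(t)
        T=T@np.array([[ct,-st,0,a],[st*ca,ct*ca,-sa,-sa*d],[st*sa,ct*sa,ca,ca*d],[0,0,0,1]])
    T[:3,3]+=T[:3,2]*tl
    return T
def ik(p,Rm,q0,n=30,seed=0):
    g=np.random.default_rng(seed); best=None
    for i in range(n):
        x0=np.clip(q0 if i==0 else g.uniform(lo,hi),lo+.01,hi-.01)
        f=lambda q:(lambda T:np.r_[(T[:3,3]-p)*10,R.from_matrix(T[:3,:3].T@Rm).as_rotvec()*3,(q-q0)*1e-3])(fk(q))
        r=least_squares(f,x0,bounds=(lo,hi)); T=fk(r.x)
        e=np.linalg.norm(T[:3,3]-p)+np.linalg.norm(R.from_matrix(T[:3,:3].T@Rm).as_rotvec())
        if e<.01 and (best is None or np.abs(r.x-q0).sum()<np.abs(best-q0).sum()): best=r.x
    return best
E
python3 - <<'E'
from kin import *
o=bot.get_obs(); T=fk(o["joint_positions"]); M=R.from_quat(o["tool_rot"]).as_matrix()
print(T.round(3)); print(M.round(3)); print(np.array(o["position"])-T[:3,3])
E
```

```text
[[ 0.334  0.942 -0.026  0.226]
 [ 0.94  -0.335 -0.062  0.529]
 [-0.068 -0.004 -0.998  0.342]
 [ 0.     0.     0.     1.   ]]
[[-0.904  0.428 -0.001]
 [ 0.428  0.904 -0.002]
 [-0.    -0.002 -1.   ]]
[ 0.05199845  0.0583032  -0.11134901]
```

Request:
apply_moves(
  rows=[
    {"dp": [-0.301,-0.243,0.08],"rot": [0,0,7.2],"gripper": 0.0854},
    {"dp": [-0.301,-0.243,0.08],"rot": [0,0,7.2],"gripper": 0.0854},
    {"dp": [-0.301,-0.243,0.08],"rot": [0,0,7.2],"gripper": 0.0854},
    {"dp": [-0.301,-0.243,0.08],"rot": [0,0,7.2],"gripper": 0.0854},
    {"dp": [-0.301,-0.243,0.08],"rot": [0,0,7.2],"gripper": 0.0854},
    {"dp": [-0.301,-0.243,0.08],"rot": [0,0,7.2],"gripper": 0.0854},
    {"dp": [-0.301,-0.243,0.08],"rot": [0,0,7.2],"gripper": 0.0854},
    {"dp": [-0.301,-0.243,0.08],"rot": [0,0,7.2],"gripper": 0.0854},
  ],
)

```text
time_s: 1.1
position: [0.4466, 0.2368, 0.1508]
tool_rot: [0.282, 0.959, -0.001, -0.0]
force: [0.0, 0.7, -0.5]
finger_gap: 0.0856
```

```bash
cat >> h.py <<'E'
def rects(mask,P,K,T,h=None,amin=1500):
    out=[]; cs,_=cv2.findContours(cv2.morphologyEx(mask.astype(np.uint8),cv2.MORPH_OPEN,np.ones((3,3))),0,1)
    for c in cs:
        if cv2.contourArea(c)<amin: continue
        m=np.zeros(mask.shape,np.uint8); cv2.drawContours(m,[c],-1,1,-1); zz=P[(m>0)&(P[...,2]>-.02)][:,2]
        q=ray(c[:,0].astype(float),np.median(zz) if h is None else h,K,T)[:,:2]
        r=cv2.minAreaRect((q*1000).astype(np.float32)); out.append((r,np.median(zz)))
        (cx,cy),(w,l),a=r; la=a if w>l else a+90; la=(la+90)%180-90
        print("px",c[:,0].mean(0).round(),c[:,0].min(0),c[:,0].max(0),"z %.4f c %.1f %.1f size %.1f %.1f longang %.1f"%(np.median(zz),cx,cy,w,l,la))
    return out
def blue(im):
    s=cv2.cvtColor(im,cv2.COLOR_RGB2HSV); return (s[...,0]>98)&(s[...,0]<118)&(s[...,1]>140)&(s[...,2]>60)
def log():
    import json; o=bot.get_obs()
    open("log.txt","a").write(json.dumps([list(map(float,o[k])) for k in("joint_positions","position","tool_rot")])+"\n"); return o
E
python3 - <<'E'
from h import *
o=log(); print(o["position"].round(4),o["tool_rot"].round(4),o["time_s"],o["joint_positions"].round(3))
im,d,K,T=snap("wrist"); save("w1",im); np.savez("w1.npz",im=im,d=d,K=K,T=T)
print(T.round(3)); rects(blue(im),cloud(d,K,T),K,T)
E
```

```text
[0.4466 0.2368 0.1508] [ 2.824e-01  9.593e-01 -6.000e-04 -3.000e-04] 1.1 [-0.781  0.229  0.24   1.973 -0.066  0.948  0.49 ]
[[ 0.542  0.798  0.265  0.378]
 [ 0.841 -0.514 -0.172  0.281]
 [-0.001  0.316 -0.949  0.294]
 [ 0.     0.     0.     1.   ]]
px [288. 191.] [245 118] [325 292] z 0.0384 c 452.5 239.1 size 62.6 141.4 longang -32.7
```

View pics/w1.png

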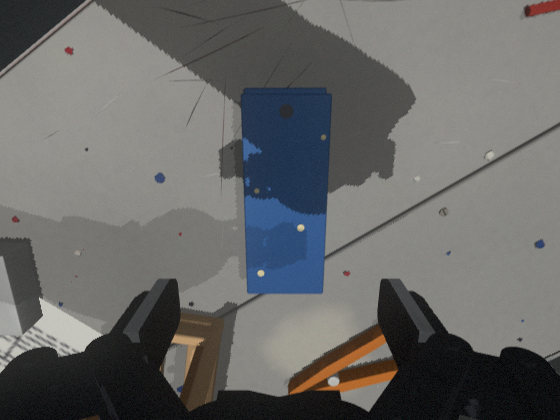

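The wrist view shows the top caul spanning columns 241-330 and rows 95-293. Its far end is dark, and the bottom caul's rim peeks out at row 88. I'll redo the corners from those pixels.

```bash
python3 - <<'E'
from h import *
z=np.load("w1.npz"); K,T=z["K"],z["T"]
uv=np.array([[247,293],[324,293],[331,95],[241.5,95]],float)
q=ray(uv,.038,K,T)[:,:2]*1000; print(q.round(1), q.mean(0).round(1), np.linalg.norm(np.roll(q,-1,0)-q,axis=1).round(1))
v=(q[0]+q[1]-q[2]-q[3]); print(np.degrees(np.arctan2(v[1],v[0])))
o=bot.get_obs(); M=R.from_quat(o["tool_rot"]).as_matrix()
print(M.T@(np.r_[q.mean(0)/1000,.016]-o["position"]))
E
```

```text
[[495.9 173.6]
 [531.  228.1]
 [397.2 312.4]
 [363.4 259.8]] [446.9 243.5] [ 64.9 158.1  62.5 158.1]
-32.61616873141883
[0.00174267 0.00427409 0.1351309 ]
```

Request:
apply_moves(
  rows=[
    {"dp": [0.002,0.004,0.06],"rot": [0,0,0],"gripper": 0.0854},
    {"dp": [0.002,0.004,0.11],"rot": [0,0,0],"gripper": 0.0854},
    {"dp": [0.002,0.004,0.132],"rot": [0,0,0],"gripper": 0.0854},
    {"dp": [0.002,0.004,0.132],"rot": [0,0,0],"gripper": 0.055},
    {"dp": [0.002,0.004,0.132],"rot": [0,0,0],"gripper": 0.055},
    {"dp": [0.002,0.004,0.132],"rot": [0,0,0],"gripper": 0.055},
    {"dp": [0.002,0.004,0.132],"rot": [0,0,0],"gripper": 0.055},
    {"dp": [0.002,0.004,0.132],"rot": [0,0,0],"gripper": 0.055},
  ],
)

```text
time_s: 2.15
position: [0.4471, 0.2435, 0.0197]
tool_rot: [0.28, 0.96, 0.0, 0.0]
force: [0.3, -0.9, -1.2]
finger_gap: 0.0621
```

Request:
apply_moves(
  rows=[
    {"dp": [0,0,-0.02],"rot": [0,0,0],"gripper": 0.055},
    {"dp": [0,0,-0.06],"rot": [0,0,0],"gripper": 0.055},
    {"dp": [0,0,-0.12],"rot": [0,0,0],"gripper": 0.055},
    {"dp": [0,0,-0.18],"rot": [0,0,0],"gripper": 0.055},
    {"dp": [0,0,-0.18],"rot": [0,0,0],"gripper": 0.055},
  ],
)

```text
time_s: 2.78
position: [0.4501, 0.245, 0.2046]
tool_rot: [0.281, 0.96, 0.005, 0.003]
force: [0.4, 0.4, -1.8]
finger_gap: 0.0622
```

```bash
python3 - <<'E'
from h import *
o=log(); print(o["position"].round(4),o["tool_rot"].round(4),o["force"].round(2),o["finger_gap"],o["joint_positions"].round(3))
M=R.from_quat(o["tool_rot"]).as_matrix(); print(M.round(3))
# target over first caul
a=np.radians(-12.8); c=np.array([.407,-.257]); print(M.T@(np.r_[c,.2]-o["position"]))
im,d,K,T=snap("side"); save("s1",im[150:330,180:460])
im,d,K,T=snap("top"); P=cloud(d,K,T); rects(blue(im)&(P[...,2]<.12),P,K,T,amin=100); 
s=im[:,:450]
for v in (25,): 
    h=cv2.cvtColor(im,cv2.COLOR_RGB2HSV); m=(h[...,0]>95)&(h[...,0]<122)&(h[...,1]>100); rects(m&(P[...,2]<.02)&(np.arange(560)<450),P,K,T,amin=100)
E
```

```text
[0.4501 0.245  0.2046] [0.2806 0.9598 0.0047 0.0035] [ 0.37  0.37 -1.79] 0.06215262187241458 [-0.806  0.173  0.253  1.908 -0.051  1.055  0.47 ]
[[-0.843  0.539  0.009]
 [ 0.539  0.842  0.007]
 [-0.004  0.011 -1.   ]]
[-0.23406339 -0.44626238  0.00068698]
px [348. 257.] [336 233] [360 282] z 0.0104 c 406.8 -256.2 size 60.2 152.8 longang -12.6
px [349. 257.] [336 232] [361 282] z 0.0104 c 408.0 -256.9 size 62.4 156.4 longang -12.4
```

Request:
apply_moves(
  rows=[
    {"dp": [-0.235,-0.446,0],"rot": [0,0,-20],"gripper": 0.055},
    {"dp": [-0.235,-0.446,0],"rot": [0,0,-20],"gripper": 0.055},
    {"dp": [-0.235,-0.446,0],"rot": [0,0,-20],"gripper": 0.055},
    {"dp": [-0.235,-0.446,0],"rot": [0,0,-20],"gripper": 0.055},
    {"dp": [-0.235,-0.446,0],"rot": [0,0,-20],"gripper": 0.055},
    {"dp": [-0.235,-0.446,0],"rot": [0,0,-20],"gripper": 0.055},
    {"dp": [-0.235,-0.446,0],"rot": [0,0,-20],"gripper": 0.055},
    {"dp": [-0.235,-0.446,0],"rot": [0,0,-20],"gripper": 0.055},
  ],
)

```text
time_s: 3.88
position: [0.4035, -0.255, 0.1975]
tool_rot: [0.109, 0.994, 0.001, -0.002]
force: [1.1, 0.6, -0.6]
finger_gap: 0.0625
```

Request:
apply_moves(
  rows=[
    {"dp": [0,-0.025,0],"rot": [0,0,0],"gripper": 0.055},
    {"dp": [0,-0.025,0],"rot": [0,0,0],"gripper": 0.055},
    {"dp": [0,-0.025,0],"rot": [0,0,0],"gripper": 0.055},
  ],
)

```text
time_s: 4.25
position: [0.3993, -0.2767, 0.1979]
tool_rot: [0.109, 0.994, 0.001, -0.001]
force: [-0.6, -0.4, -0.5]
finger_gap: 0.0623
```

```bash
python3 - <<'E'
from h import *
o=log(); print(o["position"].round(4),o["tool_rot"].round(4),o["force"].round(2),o["finger_gap"],o["joint_positions"].round(3))
M=R.from_quat(o["tool_rot"]).as_matrix(); print(M.round(3)); print("jaw ang",np.degrees(np.arctan2(M[1,1],M[0,1])))
im,d,K,T=snap("wrist"); save("w2",im); np.savez("w2.npz",im=im,d=d,K=K,T=T)
P=cloud(d,K,T); h=cv2.cvtColor(im,cv2.COLOR_RGB2HSV); m=(h[...,0]>95)&(h[...,0]<122)&(h[...,1]>100)
rects(m&(P[...,2]<.03),P,K,T); rects(m&(P[...,2]>.15),P,K,T)
print(M.T@(np.r_[.408,-.257,.2]-o["position"]))
E
```

```text
[ 0.3993 -0.2767  0.1979] [ 1.089e-01  9.941e-01  8.000e-04 -1.400e-03] [-0.62 -0.43 -0.55] 0.06227023863794344 [-0.118  0.17   0.713  1.971 -0.128  1.048  2.005]
[[-0.976  0.216 -0.003]
 [ 0.216  0.976  0.002]
 [ 0.003  0.001 -1.   ]]
jaw ang 77.49750244457391
px [280. 247.] [188 106] [370 401] z 0.2168 c 386.4 -273.6 size 63.1 129.9 longang -12.6
[-0.00419051  0.02115485 -0.00211301]
```

Request:
apply_moves(
  rows=[
    {"dp": [-0.004,0.021,0],"rot": [0,0,0],"gripper": 0.055},
    {"dp": [-0.004,0.021,0.05],"rot": [0,0,0],"gripper": 0.055},
    {"dp": [-0.004,0.021,0.1],"rot": [0,0,0],"gripper": 0.055},
    {"dp": [-0.004,0.021,0.14],"rot": [0,0,0],"gripper": 0.055},
    {"dp": [-0.004,0.021,0.17],"rot": [0,0,0],"gripper": 0.055},
    {"dp": [-0.004,0.021,0.185],"rot": [0,0,0],"gripper": 0.055},
    {"dp": [-0.004,0.021,0.185],"rot": [0,0,0],"gripper": 0.055},
  ],
)

```text
time_s: 5.18
position: [0.4082, -0.2578, 0.0138]
tool_rot: [0.109, 0.994, 0.0, -0.001]
force: [-0.2, 0.3, -0.9]
finger_gap: 0.0624
```

```bash
python3 - <<'E'
from h import *
o=log(); print(o["position"].round(4),o["force"].round(2),o["finger_gap"])
im,d,K,T=snap("side"); cv=cv2.resize(im[160:260,290:430],None,fx=4,fy=4,interpolation=cv2.INTER_CUBIC); save("s2",cv)
E
```

```text
[ 0.4082 -0.2578  0.0138] [-0.17  0.27 -0.86] 0.0623530596851777
```

View pics/s2.png

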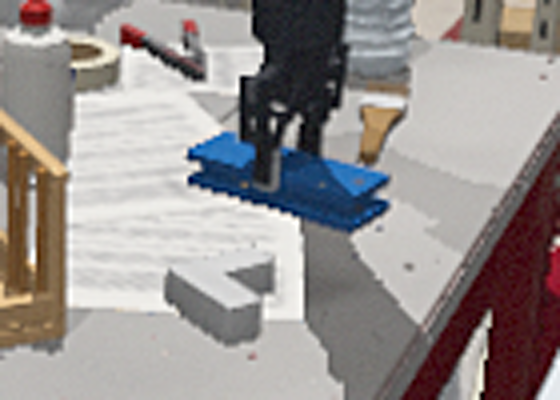

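The side view shows the held caul hovering squarely over the first one. Now I lower it and release.

Request:
apply_moves(
  rows=[
    {"dp": [0,0,0.008],"rot": [0,0,0],"gripper": 0.055},
    {"dp": [0,0,0.012],"rot": [0,0,0],"gripper": 0.055},
    {"dp": [0,0,0.012],"rot": [0,0,0],"gripper": 0.055},
  ],
)

```text
time_s: 5.6
position: [0.4092, -0.2589, 0.0041]
tool_rot: [0.11, 0.994, 0.001, 0.001]
force: [-3.0, 2.4, 14.0]
finger_gap: 0.0625
```

Request:
apply_moves(
  rows=[
    {"dp": [0,0,0],"rot": [0,0,0],"gripper": 0.08},
    {"dp": [0,0,0],"rot": [0,0,0],"gripper": 0.08},
    {"dp": [0,0,0],"rot": [0,0,0],"gripper": 0.08},
    {"dp": [0,0,-0.04],"rot": [0,0,0],"gripper": 0.08},
    {"dp": [0,0,-0.1],"rot": [0,0,0],"gripper": 0.0854},
    {"dp": [0,0,-0.16],"rot": [0,0,0],"gripper": 0.0854},
    {"dp": [0,0,-0.2],"rot": [0,0,0],"gripper": 0.0854},
    {"dp": [0,0,-0.2],"rot": [0,0,0],"gripper": 0.0854},
  ],
)

```text
time_s: 6.6
position: [0.4103, -0.2599, 0.2053]
tool_rot: [0.109, 0.994, -0.0, 0.004]
force: [0.2, 0.2, -0.8]
finger_gap: 0.0852
```

```bash
python3 - <<'E'
from h import *
o=log(); print(o["position"].round(4),o["tool_rot"].round(4),o["joint_positions"].round(3))
im,d,K,T=snap("wrist"); save("w3",im); np.savez("w3.npz",im=im,d=d,K=K,T=T)
P=cloud(d,K,T); h=cv2.cvtColor(im,cv2.COLOR_RGB2HSV); m=(h[...,0]>95)&(h[...,0]<122)&(h[...,1]>100)
print("pile");rects(m,P,K,T)
im,d,K,T=snap("top"); P=cloud(d,K,T); np.savez("t3.npz",im=im,d=d,K=K,T=T)
h=cv2.cvtColor(im,cv2.COLOR_RGB2HSV);m=(h[...,0]>95)&(h[...,0]<122)&(h[...,1]>100)
print("top");rects(m&(P[...,2]<.12)&(np.arange(560)<450),P,K,T,amin=100)
roi=np.zeros(m.shape,bool); roi[215:285,160:225]=1
print("walnut");rects(roi&(P[...,2]>.02)&(P[...,2]<.06),P,K,T,amin=100)
E
```

```text
[ 0.4103 -0.2599  0.2053] [ 1.093e-01  9.940e-01 -3.000e-04  3.600e-03] [-0.192  0.155  0.744  1.97  -0.124  1.053  1.959]
pile
px [280. 173.] [245  93] [315 256] z 0.0204 c 408.1 -258.0 size 63.8 160.6 longang -12.6
top
px [346. 270.] [336 257] [357 282] z 0.0203 c 368.1 -248.5 size 64.9 75.6 longang -13.9
px [352. 240.] [342 231] [363 247] z 0.0198 c 462.4 -269.9 size 63.6 51.7 longang 77.8
px [100.  98.] [93 89] [105 106] z 0.0481 c 935.6 542.4 size 34.7 53.9 longang -25.4
walnut
px [193. 249.] [175 228] [210 270] z 0.0277 c 442.8 242.9 size 57.4 132.2 longang -32.4
```

The caul is down: the pile's top is at z 0.0204, centre (408,-258) mm, at -12.6°. The walnut is at (443,243) mm, z 0.028, at -32.4°. Next I fit the arm model to the logged poses and check that the tilted placing can be reached.

```bash
cat > fit.py <<'E'
import json, kin
from kin import *
L=[([-1.227,.398,.045,1.537,-.019,1.207,-.051],[.278,.587,.2305],[.22,.976,-.001,0])]+[json.loads(l) for l in open("log.txt")]
def setp(p):
    kin.D=[p[0],0,p[1],0,p[2],0,p[3]]; kin.A=[0,0,0,p[4],p[5],0,p[6]]; kin.OFF=np.r_[p[7:14]]
p0=np.r_[.267,.293,.3425,.25,.0525,.0775,.076,np.zeros(6),np.pi/2]
def res(p):
    setp(p); out=[]
    for q,x,t in L:
        T=fk(np.array(q)+p[7:14],0,0); out+=list((T[:3,3]-x)/.002)+list(R.from_matrix(T[:3,:3].T@R.from_quat(t).as_matrix()).as_rotvec()/.003)
    return np.r_[out,(p-p0)/np.r_[np.ones(7)*.1,np.ones(7)*.3]]
r=least_squares(res,p0)
for s in (0,1.57,-1.57,3.14):
    pp=p0.copy(); pp[13]=s; rr=least_squares(res,pp)
    if rr.cost<r.cost: r=rr
E
python3 - <<'E'
from fit import *
print(r.cost, r.x.round(4)); e=res(r.x)[:6*len(L)].reshape(-1,6); print((e[:,:3]*2).round(1)); print((e[:,3:]*.003).round(4))
E
```

```text
41932.97761449078 [-5.2277  1.8754  1.4769 -5.1189 -0.5023  0.8692 -0.7048  1.3311 -0.4302
  2.7443 -2.5834  3.2678 -0.182  -0.7351]
[[-38.9 -31.5  16.1]
 [ -2.5 -39.5 -17.5]
 [ 26.6  52.9 -21.3]
 [-33.9  10.3  -1.5]
 [-20.7  23.5  37.4]
 [  6.7 -36.8 -11.1]]
[[-0.046  -0.106   0.1425]
 [-0.0718 -0.0442  0.385 ]
 [-0.1036 -0.0672  0.3858]
 [ 0.0413 -0.0675 -0.3169]
 [ 0.0857 -0.0869 -0.2791]
 [ 0.0416 -0.0874 -0.3174]]
```

```bash
cat > fit.py <<'E'
import json, itertools
from h import *
from scipy.optimize import least_squares
lo=np.array([-2.82,-.49,-1.37,0,-1.36,.23,-2.94]); hi=np.array([2.82,2.23,1.46,2.46,4.5,2,2.94])
L=[([-1.227,.3985,.045,1.5375,-.019,1.207,-.051],[.278,.587,.2305],[.22,.976,-.001,0])]+[json.loads(l) for l in open("log.txt")]
def Rt(ax,a,t=(0,0,0)):
    T=np.eye(4); T[:3,:3]=R.from_euler(ax,a).as_matrix(); T[:3,3]=T[:3,:3]@np.array(t); return T
def fk(q,p,s=(-1,-1,-1,-1)):
    h,d1,a1,a2,d2,a3,d3,y,o7=p
    return Rt('z',s[0]*q[0]+y,(0,0,h))@Rt('y',q[1])@Rt('z',s[1]*q[2],(a1,0,d1))@Rt('y',q[3],(a2,0,0))@Rt('z',s[2]*q[4],(0,0,d2))@Rt('y',q[5],(a3,0,0))@Rt('z',s[3]*q[6]+o7,(0,0,d3))
p0=np.r_[.33,.33,.0,0,.33,.0,.25,0,0]
def res(p,s):
    out=[]
    for q,x,t in L:
        T=fk(q,p,s); out+=list((T[:3,3]-x)/.002)+list(R.from_matrix(T[:3,:3].T@R.from_quat(t).as_matrix()).as_rotvec()/.003)
    return np.r_[out,(p-p0)/np.r_[np.ones(7)*.3,3,3]]
best=None
for s in itertools.product([-1],[-1,1],[-1,1],[-1,1]):
    for o in (0,1.57,3.14,-1.57):
        p=p0.copy(); p[8]=o; rr=least_squares(res,p,args=(s,),max_nfev=60)
        if best is None or rr.cost<best[0]: best=(rr.cost,rr.x,s)
_,PP,SS=best
def ik(p,Rm,q0,n=40,seed=0):
    g=np.random.default_rng(seed); b=None
    f=lambda q:(lambda T:np.r_[(T[:3,3]-p)*10,R.from_matrix(T[:3,:3].T@Rm).as_rotvec()*3,(q-q0)*1e-3])(fk(q,PP,SS))
    for i in range(n):
        x0=np.clip(q0 if i==0 else q0+g.normal(0,.7,7),lo+.01,hi-.01)
        r=least_squares(f,x0,bounds=(lo,hi),max_nfev=80)
        if np.linalg.norm(f(r.x)[:6])<.05 and (b is None or np.abs(r.x-q0).max()<np.abs(b-q0).max()): b=r.x
    return b
E
python3 - <<'E'
from fit import *
print(best); e=res(PP,SS)[:6*len(L)].reshape(-1,6); print((e[:,:3]*2).round(1)); print((e[:,3:]*.003).round(4))
E
```

```text
(np.float64(10.853767200624048), array([ 1.87733343e-01,  5.06371396e-01,  7.70135409e-03,  1.15920895e-03,
        4.63351890e-01, -1.33397228e-02,  2.55083190e-01, -7.44314792e-02,
        1.49642525e+00]), (-1, -1, -1, -1))
[[ 5.3 -3.1 -0.5]
 [ 0.1  4.2  1.6]
 [-0.7  3.4  0.9]
 [ 0.6  1.3 -0.8]
 [-1.9 -0.8 -0.7]
 [-0.4  1.6 -0.6]]
[[ 0.001  -0.0008  0.0003]
 [ 0.     -0.0001 -0.0001]
 [-0.0003  0.0008 -0.0001]
 [ 0.0002  0.0001 -0.0001]
 [ 0.0001  0.0001 -0.0001]
 [-0.0005 -0.     -0.0001]]
```

```bash
cat > plan.py <<'E'
from fit import *
def pose(u_ang,tilt,flip):
    """tool z = sin(tilt) u - cos(tilt) up ; x toward u/up if flip=+1"""
    u=np.array([np.cos(u_ang),np.sin(u_ang),0]); k=np.array([0,0,1.])
    z=np.sin(tilt)*u-np.cos(tilt)*k; x=flip*(np.cos(tilt)*u+np.sin(tilt)*k)
    return np.c_[x,np.cross(z,x),z]
E
python3 - <<'E'
from plan import *
q0=np.array([-.781,.229,.24,1.973,-.066,.948,.49])
dA=np.radians(138.1); bay=np.array([.556,.033])+.056*np.array([np.cos(dA),np.sin(dA)]); print("bay",bay)
ub=np.radians(-32.4); ur=np.radians(-41.9)
for flip in (1,-1):
  for al in (0,20,40):
    a=np.radians(al); Mp=pose(ub,-a,flip)
    ge=np.array([.445,.243])+.060*np.array([np.cos(ub),np.sin(ub)])
    pp=np.r_[ge,.019]+Mp[:,2]*.008
    qs=[]; q=ik(pp,Mp,q0); qs.append(q)
    if q is not None:
      for tl,dz in ((30,.2),(90-al,.28),(90-al,.15)):
        if tl<90-al and tl<-al: continue
        M=pose(ur,np.radians(tl),flip); p=np.r_[bay,dz]+M[:,2]*.008
        q=ik(p,M,q if q is not None else qs[0]); qs.append(q)
    print(flip,al,[None if q is None else q.round(2).tolist() for q in qs])
E
```

```text
bay [0.51431855 0.07039862]
1 0 [[-1.36, 0.89, 1.2, 1.99, -1.01, 1.04, -1.79], [-1.61, 0.47, 1.46, 2.1, -0.11, 0.64, -2.48], [-1.67, 0.55, 1.19, 2.28, 1.6, 0.96, 2.03], [-1.41, 0.79, 0.86, 2.3, 1.62, 0.98, 1.69]]
1 20 [[-1.11, 0.87, 1.05, 1.86, -0.97, 1.34, -1.76], [-1.61, 0.47, 1.46, 2.1, -0.11, 0.64, -2.48], None, None]
1 40 [[-0.94, 0.98, 0.99, 1.73, -1.01, 1.7, -1.7], [-1.61, 0.47, 1.46, 2.1, -0.11, 0.64, -2.48], None, [-1.66, 0.83, 1.46, 2.25, -0.21, 0.29, -2.58]]
-1 0 [[-0.73, 0.5, 0.3, 2.0, -0.23, 0.68, 0.72], [-1.2, 0.17, 0.86, 2.1, 0.49, 0.71, 0.13], [-1.19, 0.3, 0.56, 2.28, 1.71, 1.29, -1.08], [-0.9, 0.58, 0.23, 2.3, 1.75, 1.39, -1.4]]
-1 20 [[-0.4, 0.57, 0.04, 1.87, -0.34, 0.97, 0.88], [-1.1, 0.15, 0.74, 2.1, 0.53, 0.72, 0.1], [-1.83, 0.39, 1.39, 2.22, 1.27, 0.76, -0.67], [-1.6, 0.75, 1.19, 2.29, 1.36, 0.49, -1.07]]
-1 40 [[-0.27, 0.7, -0.01, 1.74, -0.48, 1.28, 1.01], [-1.27, 0.18, 0.94, 2.1, 0.46, 0.7, 0.16], [-1.8, 0.1, 1.31, 2.12, 0.98, 0.86, -0.28], [-1.44, 0.42, 1.05, 2.24, 1.01, 0.5, -0.52]]
```

```bash
python3 - <<'E'
from plan import *
q0=np.array([-.781,.229,.24,1.973,-.066,.948,.49])
bay=np.array([.514,.070]); ub=np.radians(-32.4); ur=np.radians(-41.9); w=lambda a,b,t:a+(b-a)*t
def dls(q,p,M):
    for _ in range(60):
        T=fk(q,PP,SS); e=np.r_[p-T[:3,3],R.from_matrix(M@T[:3,:3].T).as_rotvec()]
        J=np.zeros((6,7))
        for i in range(7):
            d=np.zeros(7); d[i]=1e-5; T2=fk(q+d,PP,SS); J[:,i]=np.r_[(T2[:3,3]-T[:3,3]),R.from_matrix(T2[:3,:3]@T[:3,:3].T).as_rotvec()]/1e-5
        q=np.clip(q+J.T@np.linalg.solve(J@J.T+1e-4*np.eye(6),e),lo,hi)
    return q,np.linalg.norm(e)
for al in (0,20,35):
  a=np.radians(al); ge=np.array([.445,.243])+.060*np.array([np.cos(ub),np.sin(ub)])
  K=[(ge,.02,-al,ub),(ge,.25,-al,ub),((ge+bay)/2-[.03,0],.30,(90-2*al)/2,(ub+ur)/2),(bay,.31,90-al,ur),(bay,.147,90-al,ur)]
  q=q0; print("al",al)
  for i,k in enumerate(K):
    for t in ([1] if i==0 else np.linspace(.1,1,10)):
      k0=K[max(i-1,0)]; M=pose(w(k0[3],k[3],t),np.radians(w(k0[2],k[2],t)),-1); p=np.r_[w(k0[0],k[0],t),w(k0[1],k[1],t)]+M[:,2]*.008
      q,e=dls(q,p,M)
    print(i,q.round(2),"err %.4f"%e, "wrist z %.3f"%(p-M[:,2]*.255)[2])
E
```

```text
al 0
0 [-0.67  0.49  0.23  2.   -0.17  0.67  0.68] err 0.0000 wrist z 0.267
1 [-0.73  0.19  0.29  1.8  -0.06  1.16  0.58] err 0.0000 wrist z 0.497
2 [-0.93 -0.03  0.24  2.08  0.91  1.03 -0.25] err 0.0000 wrist z 0.475
3 [-0.93  0.21  0.27  2.27  1.73  1.38 -0.99] err 0.0000 wrist z 0.310
4 [-0.9   0.59  0.24  2.3   1.74  1.39 -1.41] err 0.0000 wrist z 0.147
al 20
0 [-0.53  0.58  0.21  1.87 -0.45  1.    0.97] err 0.0000 wrist z 0.252
1 [-0.57  0.3   0.26  1.69 -0.33  1.42  0.79] err 0.0000 wrist z 0.482
2 [-0.8  -0.02  0.25  1.97  0.46  1.04  0.17] err 0.0000 wrist z 0.524
3 [-0.83  0.06  0.2   2.19  1.44  1.14 -0.68] err 0.0000 wrist z 0.394
4 [-0.82  0.38  0.2   2.29  1.62  1.07 -1.15] err 0.0000 wrist z 0.231
al 35
0 [-0.45  0.67  0.21  1.77 -0.56  1.26  1.08] err 0.0000 wrist z 0.222
1 [-0.48  0.4   0.25  1.62 -0.48  1.63  0.87] err 0.0000 wrist z 0.452
2 [-0.71  0.02  0.28  1.88  0.15  1.15  0.44] err 0.0000 wrist z 0.543
3 [-0.77  0.    0.2   2.11  1.14  1.01 -0.38] err 0.0000 wrist z 0.452
4 [-0.76  0.27  0.22  2.25  1.4   0.84 -0.85] err 0.0000 wrist z 0.289
```

Request:
apply_moves(
  rows=[
    {"dp": [0.063,0.495,0.02],"rot": [0,0,20],"gripper": 0.0854},
    {"dp": [0.063,0.495,0.02],"rot": [0,0,20],"gripper": 0.0854},
    {"dp": [0.063,0.495,0.02],"rot": [0,0,20],"gripper": 0.0854},
    {"dp": [0.063,0.495,0.02],"rot": [0,0,20],"gripper": 0.0854},
    {"dp": [0.063,0.495,0.02],"rot": [0,0,20],"gripper": 0.0854},
    {"dp": [0.063,0.495,0.02],"rot": [0,0,20],"gripper": 0.0854},
    {"dp": [0.063,0.495,0.02],"rot": [0,0,20],"gripper": 0.0854},
    {"dp": [0.063,0.495,0.02],"rot": [0,0,20],"gripper": 0.0854},
  ],
)

```text
time_s: 7.7
position: [0.4507, 0.2111, 0.1813]
tool_rot: [0.28, 0.96, -0.001, -0.001]
force: [1.2, -0.2, 0.6]
finger_gap: 0.0856
```

Request:
apply_moves(
  rows=[
    {"dp": [0,0,0],"rot": [0,0,0],"gripper": 0.0854},
    {"dp": [0,0,0],"rot": [0,0,0],"gripper": 0.0854},
  ],
)

```text
time_s: 7.95
position: [0.4509, 0.2086, 0.1816]
tool_rot: [0.28, 0.96, -0.002, -0.001]
force: [0.8, -0.4, 0.2]
finger_gap: 0.0857
```

```bash
python3 - <<'E'
from h import *
o=log(); print(o["position"].round(4),o["tool_rot"].round(4),o["joint_positions"].round(3))
im,d,K,T=snap("wrist"); save("w4",im); np.savez("w4.npz",im=im,d=d,K=K,T=T); print(T.round(3)[:3,3])
P=cloud(d,K,T); near=np.linalg.norm(P[...,:2]-[.447,.243],axis=-1)<.13
print("walnut");rects(near&(P[...,2]>.022)&(P[...,2]<.035),P,K,T,.028)
print("caul+");rects(near&(P[...,2]>.005)&(P[...,2]<.035),P,K,T,.010)
E
```

```text
[0.4509 0.2086 0.1816] [ 0.2804  0.9599 -0.0019 -0.0011] [-0.846  0.184  0.368  1.96  -0.076  1.016  0.559]
[0.383 0.253 0.325]
walnut
px [309. 160.] [277  85] [345 236] z 0.0284 c 444.0 244.1 size 55.8 130.9 longang -32.6
caul+
px [308. 151.] [273  65] [348 240] z 0.0282 c 442.1 245.4 size 63.8 158.8 longang -32.7
```

View pics/w4.png

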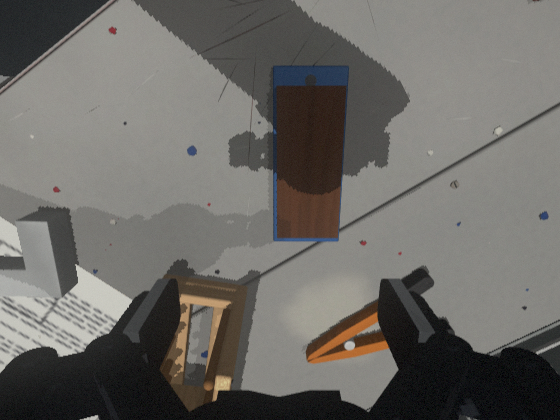

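The wrist view shows the walnut at columns 277-345 and rows 85-236, lying on the blue caul, with the clamp and the rack clear below it. The measured size is 55.8 x 131 mm at z 0.028, as it must be.

```bash
cat >> plan.py <<'E'
def rel(p,M,o=None):
    o=o or bot.get_obs(); M0=R.from_quat(o["tool_rot"]).as_matrix()
    print("dp",(M0.T@(p-o["position"])).round(4),"rot",np.degrees(R.from_matrix(M0.T@M).as_rotvec()).round(1))
E
python3 - <<'E'
from plan import *
ub=np.radians(-32.6); M=pose(ub,np.radians(-20),-1); g=np.array([.444,.2441])+.059*np.array([np.cos(ub),np.sin(ub)])
p=np.r_[g,.020]+M[:,2]*.0079; print(p)
rel(p+[0,0,.08],M); rel(p,M)
E
```

```text
[0.49142842 0.21376826 0.01257643]
dp [-0.0307  0.0269  0.0894] rot [-0.2 20.  -0.1]
dp [-0.0307  0.0272  0.1694] rot [-0.2 20.  -0.1]
```

Request:
apply_moves(
  rows=[
    {"dp": [-0.031,0.027,0.05],"rot": [0,10,0],"gripper": 0.0854},
    {"dp": [-0.031,0.027,0.09],"rot": [0,20,0],"gripper": 0.0854},
    {"dp": [-0.031,0.027,0.09],"rot": [0,20,0],"gripper": 0.0854},
    {"dp": [-0.031,0.027,0.13],"rot": [0,20,0],"gripper": 0.0854},
    {"dp": [-0.031,0.027,0.15],"rot": [0,20,0],"gripper": 0.0854},
    {"dp": [-0.031,0.027,0.15],"rot": [0,20,0],"gripper": 0.0854},
  ],
)

```text
time_s: 8.75
position: [0.4914, 0.216, 0.0338]
tool_rot: [0.276, 0.945, 0.048, -0.167]
force: [0.1, -0.7, -0.4]
finger_gap: 0.0856
```

```bash
python3 - <<'E'
from plan import *
o=log(); print(o["position"].round(4),o["force"].round(2))
ub=np.radians(-32.6); M=pose(ub,np.radians(-20),-1)
rel(np.array([.4914,.2138,.0126]),M)
E
```

```text
[0.4914 0.216  0.0338] [ 0.08 -0.75 -0.37]
dp [-0.0084 -0.0018  0.0195] rot [-0.1 -0.1  0. ]
```

Request:
apply_moves(
  rows=[
    {"dp": [-0.008,-0.002,0.0195],"rot": [0,0,0],"gripper": 0.0854},
    {"dp": [-0.008,-0.002,0.0195],"rot": [0,0,0],"gripper": 0.0854},
    {"dp": [-0.008,-0.002,0.0195],"rot": [0,0,0],"gripper": 0.048},
    {"dp": [-0.008,-0.002,0.0195],"rot": [0,0,0],"gripper": 0.048},
    {"dp": [-0.008,-0.002,0.0195],"rot": [0,0,0],"gripper": 0.048},
    {"dp": [-0.008,-0.002,0.0195],"rot": [0,0,0],"gripper": 0.048},
    {"dp": [-0.008,-0.002,0.0195],"rot": [0,0,0],"gripper": 0.048},
  ],
)

```text
time_s: 9.62
position: [0.4934, 0.2138, 0.0134]
tool_rot: [0.276, 0.945, 0.049, -0.166]
force: [1.3, -0.9, 5.7]
finger_gap: 0.0538
```

Request:
apply_moves(
  rows=[
    {"dp": [0.007,0,-0.019],"rot": [0,0,0],"gripper": 0.048},
    {"dp": [0.02,0,-0.056],"rot": [0,0,0],"gripper": 0.048},
    {"dp": [0.04,0,-0.11],"rot": [0,0,0],"gripper": 0.048},
    {"dp": [0.06,0,-0.165],"rot": [0,0,0],"gripper": 0.048},
    {"dp": [0.08,0,-0.22],"rot": [0,0,0],"gripper": 0.048},
    {"dp": [0.08,0,-0.22],"rot": [0,0,0],"gripper": 0.048},
  ],
)

```text
time_s: 10.38
position: [0.4949, 0.2142, 0.2522]
tool_rot: [0.276, 0.946, 0.052, -0.162]
force: [0.2, 0.6, -1.2]
finger_gap: 0.0543
```

```bash
python3 - <<'E'
from plan import *
o=log(); print(o["position"].round(4),o["tool_rot"].round(4),o["force"].round(2),o["finger_gap"],o["joint_positions"].round(2))
im,d,K,T=snap("side"); a=im[60:360,130:430]
im,d,K,T=snap("top"); np.savez("t5.npz",im=im,d=d,K=K,T=T); b=im[120:290,140:310]
save("s5",np.hstack([cv2.resize(a,(400,400)),cv2.resize(b,(400,400))]))
P=cloud(d,K,T); roi=np.zeros(d.shape,bool); roi[165:250,225:300]=1
print("rack");rects(roi&(P[...,2]>.1)&(P[...,2]<.16),P,K,T,.128,amin=100)
print("oak");rects(roi&(P[...,2]>.137)&(P[...,2]<.16),P,K,T,amin=20)
E
```

```text
[0.4949 0.2142 0.2522] [ 0.2756  0.946   0.0521 -0.1625] [ 0.18  0.56 -1.18] 0.054265930612874554 [-0.62  0.34  0.38  1.65 -0.38  1.43  0.87]
rack
px [260. 207.] [229 179] [286 238] z 0.1279 c 555.8 33.3 size 88.9 169.6 longang -41.9
oak
px [270. 193.] [263 186] [278 200] z 0.1440 c 598.1 -3.2 size 56.4 18.2 longang 49.1
```

View pics/s5.png

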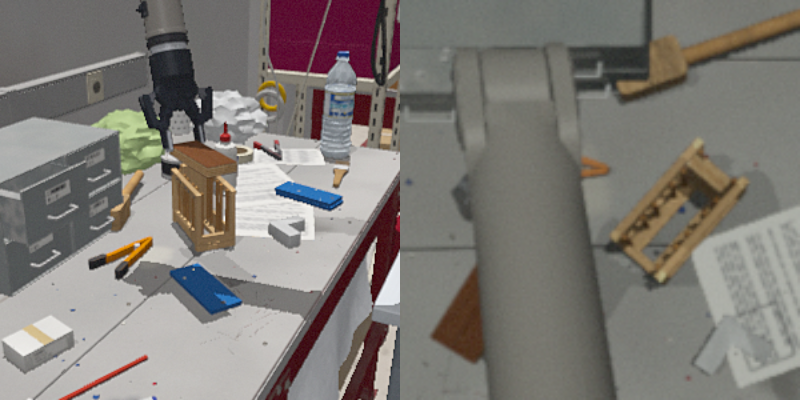

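The board is held, and the side view shows it level. The rack's centre is (555.8,33.3) mm at -41.9°, with the oak 56 mm from it, which is consistent. That puts the free outer bay at (514,70.7) mm.

```bash
python3 - <<'E'
from plan import *
ur=np.radians(-41.9); ub=np.radians(-32.6)
o=bot.get_obs(); M0=R.from_quat(o["tool_rot"]).as_matrix(); print(M0.round(3))
for t in (.25,.5,.75,1):
    M=pose(ub+(ur-ub)*t,np.radians(-20+90*t),-1); c=np.r_[np.array([.4965,.2125])*(1-t)+np.array([.514,.0707])*t,.26+.05*min(1,2*t)]
    rel(c+M[:,2]*.0059,M)
E
```

```text
[[-0.792  0.538 -0.287]
 [ 0.505  0.843  0.184]
 [ 0.341  0.001 -0.94 ]]
dp [-0.0148 -0.026  -0.0394] rot [ -0.3 -22.5   2.4]
dp [-0.0296 -0.0537 -0.072 ] rot [  0.3 -44.9   4.8]
dp [-0.0522 -0.0816 -0.0817] rot [  1.8 -67.4   7.2]
dp [-0.074  -0.1095 -0.0917] rot [  4.4 -89.7   9.4]
```

Request:
apply_moves(
  rows=[
    {"dp": [-0.008,-0.013,-0.03],"rot": [0,-10,1],"gripper": 0.048},
    {"dp": [-0.014,-0.023,-0.045],"rot": [-0.3,-20,2],"gripper": 0.048},
    {"dp": [-0.02,-0.035,-0.06],"rot": [0,-30,3.2],"gripper": 0.048},
    {"dp": [-0.027,-0.047,-0.07],"rot": [0.2,-40,4.2],"gripper": 0.048},
    {"dp": [-0.035,-0.06,-0.075],"rot": [0.6,-50,5.3],"gripper": 0.048},
    {"dp": [-0.045,-0.073,-0.079],"rot": [1.3,-60,6.4],"gripper": 0.048},
    {"dp": [-0.055,-0.085,-0.083],"rot": [2,-70,7.4],"gripper": 0.048},
    {"dp": [-0.065,-0.098,-0.088],"rot": [3.2,-80,8.4],"gripper": 0.048},
  ],
)

```text
time_s: 11.48
position: [0.5151, 0.0815, 0.3057]
tool_rot: [0.3, 0.811, -0.177, 0.471]
force: [0.0, -0.5, -2.7]
finger_gap: 0.0541
```

```bash
python3 - <<'E'
from plan import *
ur=np.radians(-41.9); o=log(); print(o["position"].round(4),o["finger_gap"],o["force"].round(1),o["joint_positions"].round(2)); M=pose(ur,np.radians(70),-1)
rel(np.r_[.514,.0707,.31]+M[:,2]*.0059,M)
E
```

```text
[0.5151 0.0815 0.3057] 0.05405967033610443 [ 0.  -0.5 -2.7] [-1.09  0.06  0.24  2.21  1.15  1.23 -0.62]
dp [-0.0078 -0.0091  0.0091] rot [ 1.  -9.6  0.7]
```

Request:
apply_moves(
  rows=[
    {"dp": [-0.008,-0.009,0.009],"rot": [1,-9.6,0.7],"gripper": 0.048},
    {"dp": [-0.008,-0.009,0.009],"rot": [1,-9.6,0.7],"gripper": 0.048},
    {"dp": [-0.008,-0.009,0.009],"rot": [1,-9.6,0.7],"gripper": 0.048},
  ],
)

```text
time_s: 11.85
position: [0.5195, 0.0676, 0.3093]
tool_rot: [0.295, 0.766, -0.204, 0.533]
force: [0.2, 0.0, 0.1]
finger_gap: 0.0542
```

```bash
python3 - <<'E'
from plan import *
ur=np.radians(-41.9); o=log(); print(o["position"].round(4),o["finger_gap"],o["force"].round(1),o["joint_positions"].round(2)); M=pose(ur,np.radians(70),-1)
rel(np.r_[.514,.0707,.31]+M[:,2]*.0059,M)
A=[]
for n,(y0,y1,x0,x1) in (("side",(60,260,170,370)),("top",(120,270,180,330)),("wrist",(0,420,0,560))):
    im,d,K,T=snap(n); np.savez("p_%s.npz"%n,im=im,d=d,K=K,T=T); A.append(cv2.resize(im[y0:y1,x0:x1],(400 if n=="wrist" else 300,300)))
save("p1",np.vstack([np.hstack(A[:2]+[np.zeros((300,100,3),np.uint8)])[:, :700],np.hstack([A[2],np.zeros((300,300,3),np.uint8)])]))
# board vertical check from side depth: dark-brown points
z=np.load("p_side.npz"); P=cloud(z["d"],z["K"],z["T"]); h=cv2.cvtColor(z["im"],cv2.COLOR_RGB2HSV)
u=np.array([np.cos(ur),np.sin(ur)])
Q=P-np.array([.514,.0707,0]); s=Q[...,:2]@u; t=Q[...,:2]@np.array([-u[1],u[0]])
m=(np.abs(s)<.03)&(np.abs(t)<.035)&(P[...,2]>.165)&(P[...,2]<.29)&(h[...,0]<20)&(h[...,1]>80)
print(m.sum()); pts=np.c_[s[m],t[m],P[m][:,2]]; c=pts.mean(0); w,V=np.linalg.eigh(np.cov((pts-c).T)); print("centroid s,t,z",c.round(4),"normal",V[:,0].round(3),w)
for zz in (.19,.21,.23,.25,.27):
    k=np.abs(pts[:,2]-zz)<.005
    if k.sum()>5: print(zz,k.sum(),np.median(pts[k,0]).round(4),pts[k,1].min().round(4),pts[k,1].max().round(4))
print("zmin",np.percentile(pts[:,2],1))
E
```

```text
[0.5195 0.0676 0.3093] 0.054233112208978015 [0.2 0.  0.1] [-1.11  0.14  0.24  2.26  1.28  1.31 -0.79]
dp [ 0.0014 -0.0014 -0.0001] rot [-0.1 -0.4 -0.1]
799
centroid s,t,z [-0.0078  0.0042  0.2399] normal [ 0.998 -0.06  -0.008] [9.80409302e-06 2.93723736e-04 8.78504930e-04]
0.19 53 -0.0079 -0.0259 0.0295
0.21 73 -0.009 -0.0246 0.0289
0.23 79 -0.0087 -0.0281 0.0301
0.25 78 -0.0079 -0.0248 0.0296
0.27 81 -0.0078 -0.0241 0.0302
zmin 0.18891954922289295
```

View pics/p1.png

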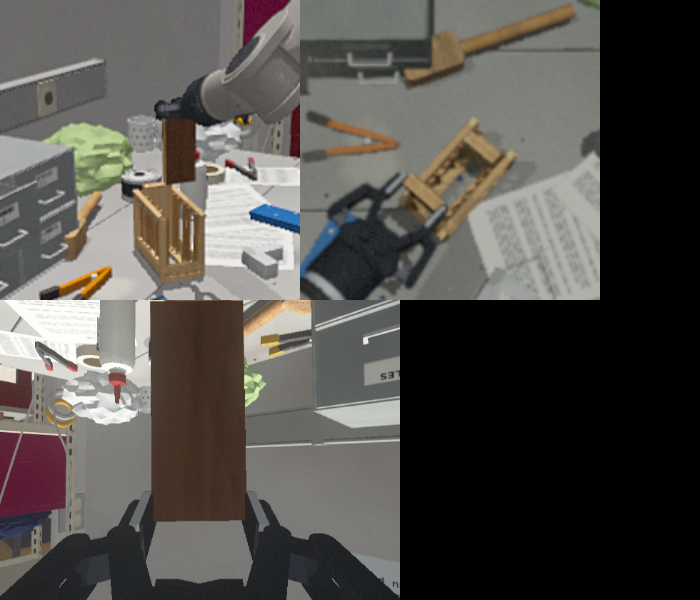

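The side view shows the board hanging upright above the near bay, and the wrist view shows it gripped at its top end. I check the rack's position in the side camera, to compare it with the board in the same camera.

```bash
python3 - <<'E'
from plan import *
ur=np.radians(-41.9); u=np.array([np.cos(ur),np.sin(ur)])
z=np.load("p_side.npz"); P=cloud(z["d"],z["K"],z["T"])
Q=P-np.array([.514,.0707,0]); s=Q[...,:2]@u; t=Q[...,:2]@np.array([-u[1],u[0]])
m=(np.abs(P[...,2]-.127)<.004)&(s>-.05)&(s<.17)&(np.abs(t)<.06)
q=np.c_[s[m],t[m]]*1000; r=cv2.minAreaRect(q.astype(np.float32)); print(m.sum(),r, q.min(0),q.max(0))
rel(np.r_[.514,.0707,.31]+pose(ur,np.radians(70),-1)[:,2]*.0059,pose(ur,np.radians(70),-1))
o=bot.get_obs(); print(R.from_quat(o["tool_rot"]).as_matrix().round(3))
E
```

```text
313 ((52.64860916137695, 1.58770751953125), (171.8944854736328, 89.4813232421875), 0.33289968967437744) [-33.08018342 -43.4725075 ] [138.35875005  46.53723356]
dp [ 0.0025 -0.0016 -0.    ] rot [-0.1 -0.3 -0.3]
[[-0.255  0.67   0.697]
 [ 0.236  0.742 -0.627]
 [-0.938  0.005 -0.348]]
```

Request:
apply_moves(
  rows=[
    {"dp": [0.03,-0.001,0.009],"rot": [0,0,0],"gripper": 0.048},
    {"dp": [0.045,-0.001,0.015],"rot": [0,0,0],"gripper": 0.048},
    {"dp": [0.055,-0.001,0.0185],"rot": [0,0,0],"gripper": 0.048},
    {"dp": [0.063,-0.001,0.021],"rot": [0,0,0],"gripper": 0.048},
    {"dp": [0.063,-0.001,0.021],"rot": [0,0,0],"gripper": 0.048},
  ],
)

```text
time_s: 12.62
position: [0.5174, 0.0683, 0.243]
tool_rot: [0.295, 0.766, -0.204, 0.534]
force: [0.3, -1.2, -1.9]
finger_gap: 0.0538
```

```bash
python3 - <<'E'
from plan import *
ur=np.radians(-41.9); u=np.array([np.cos(ur),np.sin(ur)]); o=log(); print(o["position"].round(4),o["finger_gap"],o["force"].round(1)); M=pose(ur,np.radians(70),-1)
rel(np.r_[np.array([.514,.0707])-.002*u,.142]+M[:,2]*.0059,M)
z=dict(zip(("im","d","K","T"),snap("side"))); save("p2",cv2.resize(z["im"][130:250,240:330],None,fx=5,fy=5,interpolation=cv2.INTER_CUBIC))
E
```

```text
[0.5174 0.0683 0.243 ] 0.0537562284069552 [ 0.3 -1.2 -1.9]
dp [ 0.0969 -0.0007  0.0351] rot [-0.1 -0.2 -0.1]
```

View pics/p2.png

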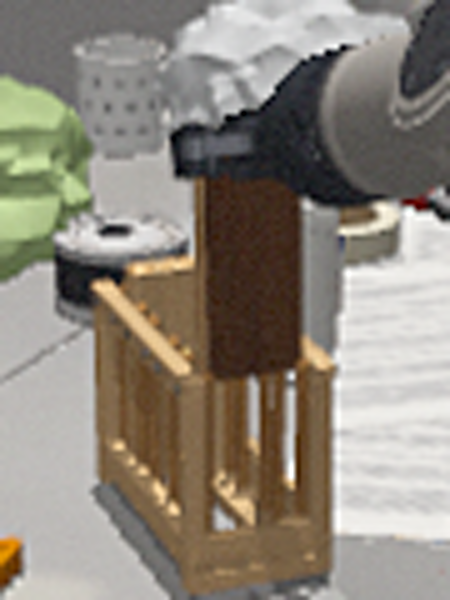

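The side view shows the board's lower end in the mouth of the near bay between the rails, with no contact force. I continue down.

Request:
apply_moves(
  rows=[
    {"dp": [0.014,-0.001,0.005],"rot": [0,0,0],"gripper": 0.048},
    {"dp": [0.028,-0.001,0.01],"rot": [0,0,0],"gripper": 0.048},
    {"dp": [0.028,-0.001,0.01],"rot": [0,0,0],"gripper": 0.048},
  ],
)

```text
time_s: 13.05
position: [0.5165, 0.0677, 0.2133]
tool_rot: [0.294, 0.766, -0.205, 0.534]
force: [-0.0, -0.9, -0.6]
finger_gap: 0.0542
```

Request:
apply_moves(
  rows=[
    {"dp": [0.018,0,0.0065],"rot": [0,0,0],"gripper": 0.048},
    {"dp": [0.036,0,0.013],"rot": [0,0,0],"gripper": 0.048},
    {"dp": [0.054,0,0.0195],"rot": [0,0,0],"gripper": 0.048},
    {"dp": [0.067,0,0.0245],"rot": [0,0,0],"gripper": 0.048},
    {"dp": [0.067,0,0.0245],"rot": [0,0,0],"gripper": 0.048},
  ],
)

```text
time_s: 13.68
position: [0.5167, 0.0683, 0.1422]
tool_rot: [0.294, 0.766, -0.205, 0.534]
force: [-0.3, 0.1, -0.7]
finger_gap: 0.0538
```

```bash
python3 - <<'E'
from plan import *
ur=np.radians(-41.9); u=np.array([np.cos(ur),np.sin(ur)]); o=log(); print(o["position"].round(4),o["finger_gap"],o["force"].round(1)); M=pose(ur,np.radians(70),-1)
rel(np.r_[np.array([.514,.0707])-.002*u,.142]+M[:,2]*.0059,M)
z=dict(zip(("im","d","K","T"),snap("side"))); save("p3",cv2.resize(z["im"][130:250,240:330],None,fx=5,fy=5,interpolation=cv2.INTER_CUBIC))
E
```

```text
[0.5167 0.0683 0.1422] 0.053849798356414125 [-0.3  0.1 -0.7]
dp [ 0.0021 -0.0001  0.0007] rot [-0.1 -0.2 -0.1]
```

View pics/p3.png

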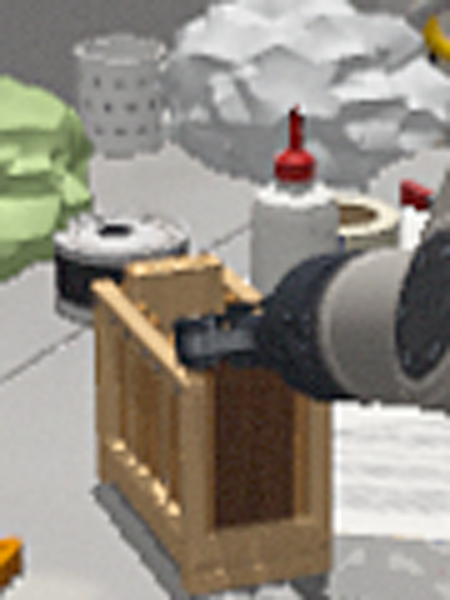

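The board is well down in the bay with no contact force. I release and back off.

Request:
apply_moves(
  rows=[
    {"dp": [0.002,0,0.001],"rot": [0,0,0],"gripper": 0.048},
    {"dp": [0.002,0,0.001],"rot": [0,0,0],"gripper": 0.075},
    {"dp": [0.002,0,0.001],"rot": [0,0,0],"gripper": 0.08},
    {"dp": [0.002,0,0.001],"rot": [0,0,0],"gripper": 0.08},
    {"dp": [0,0,-0.03],"rot": [0,0,0],"gripper": 0.08},
    {"dp": [-0.02,0,-0.08],"rot": [0,0,0],"gripper": 0.08},
    {"dp": [-0.06,0,-0.12],"rot": [0,0,0],"gripper": 0.0854},
    {"dp": [-0.08,0,-0.12],"rot": [0,0,0],"gripper": 0.0854},
  ],
)

```text
time_s: 14.72
position: [0.453, 0.1276, 0.2606]
tool_rot: [0.294, 0.766, -0.201, 0.535]
force: [0.2, -0.5, -1.2]
finger_gap: 0.0853
```

```bash
python3 - <<'E'
from plan import *
o=log(); print(o["position"].round(4),o["joint_positions"].round(2))
ub=np.radians(-32.7); M=pose(ub,0,-1)
for tl in (45,20,0): rel(np.r_[.45,.21,.22],pose(ub,np.radians(tl),-1))
im,d,K,T=snap("top"); P=cloud(d,K,T); roi=np.zeros(d.shape,bool); roi[165:250,225:300]=1
print("boards");rects(roi&(P[...,2]>.137)&(P[...,2]<.17),P,K,T,.144,amin=15)
im,d,K,T=snap("side"); np.savez("s6.npz",im=im,d=d,K=K,T=T); P=cloud(d,K,T)
Q=P-np.array([.514,.0707,0]);ur=np.radians(-41.9); u=np.array([np.cos(ur),np.sin(ur)]); s=Q[...,:2]@u; t=Q[...,:2]@np.array([-u[1],u[0]])
m=(np.abs(s)<.03)&(np.abs(t)<.04)&(P[...,2]>.135)&(P[...,2]<.2); q=np.c_[s[m],t[m],P[m][:,2]]; print(m.sum(),np.percentile(q,[2,50,98],axis=0).round(4))
E
```

```text
[0.453  0.1276 0.2606] [-1.24  0.23  0.15  2.29  1.14  1.4  -0.96]
dp [ 0.0583  0.0592 -0.0393] rot [-7.5 24.6 -5.2]
dp [ 0.0583  0.0592 -0.0393] rot [-6.3 49.6 -6.9]
dp [ 0.0583  0.0592 -0.0393] rot [-5.2 69.5 -8.1]
boards
px [245. 223.] [237 216] [252 230] z 0.1440 c 511.5 71.9 size 54.1 17.9 longang 48.6
px [270. 193.] [263 186] [278 200] z 0.1435 c 597.9 -3.1 size 56.4 18.6 longang 49.1
109 [[-0.0138 -0.0275  0.1354]
 [-0.0081  0.0013  0.1422]
 [ 0.0081  0.0276  0.1448]]
```

The walnut's top is at z 0.144, so it is down on the rack floor, and the oak has not moved. Next is the bottom caul.

Request:
apply_moves(
  rows=[
    {"dp": [0.008,0.008,-0.006],"rot": [-3,10,-2],"gripper": 0.0854},
    {"dp": [0.018,0.018,-0.012],"rot": [-5,20,-4],"gripper": 0.0854},
    {"dp": [0.028,0.028,-0.018],"rot": [-6,30,-5.5],"gripper": 0.0854},
    {"dp": [0.038,0.038,-0.025],"rot": [-6,40,-6.5],"gripper": 0.0854},
    {"dp": [0.048,0.048,-0.032],"rot": [-6,50,-7],"gripper": 0.0854},
    {"dp": [0.058,0.059,-0.039],"rot": [-6,60,-7.5],"gripper": 0.0854},
    {"dp": [0.058,0.059,-0.039],"rot": [-5.2,69.5,-8.1],"gripper": 0.0854},
    {"dp": [0.058,0.059,-0.039],"rot": [-5.2,69.5,-8.1],"gripper": 0.0854},
  ],
)

```text
time_s: 15.82
position: [0.4527, 0.2033, 0.2165]
tool_rot: [0.288, 0.958, -0.004, 0.0]
force: [-0.2, -1.4, 0.1]
finger_gap: 0.0854
```

```bash
python3 - <<'E'
from plan import *
o=log(); print(o["position"].round(4),o["tool_rot"].round(4))
im,d,K,T=snap("wrist"); save("w6",im); P=cloud(d,K,T); h=cv2.cvtColor(im,cv2.COLOR_RGB2HSV); m=(h[...,0]>95)&(h[...,0]<122)&(h[...,1]>100)&(P[...,2]<.02)
r=rects(m,P,K,T,.010)
(c,(w,l),a),_=max(r,key=lambda r:r[0][1][0]*r[0][1][1]); la=a if w>l else a+90; la=(la+90)%180-90; c=np.array(c)/1000
M=pose(np.radians(la),0,-1); rel(np.r_[c,.08],M); rel(np.r_[c,-.002],M)
E
```

```text
[0.4527 0.2033 0.2165] [ 2.882e-01  9.576e-01 -4.000e-03  3.000e-04]
px [309. 140.] [276  62] [344 222] z 0.0104 c 442.0 245.4 size 63.5 158.5 longang -32.6
dp [0.03   0.0302 0.1359] rot [-0.5  0.1 -0.7]
dp [0.0302 0.0309 0.2179] rot [-0.5  0.1 -0.7]
```

Request:
apply_moves(
  rows=[
    {"dp": [0.03,0.03,0.06],"rot": [-0.5,0,-0.7],"gripper": 0.0854},
    {"dp": [0.03,0.0305,0.12],"rot": [-0.5,0,-0.7],"gripper": 0.0854},
    {"dp": [0.03,0.031,0.17],"rot": [-0.5,0,-0.7],"gripper": 0.0854},
    {"dp": [0.03,0.031,0.2],"rot": [-0.5,0,-0.7],"gripper": 0.0854},
    {"dp": [0.03,0.031,0.2],"rot": [-0.5,0,-0.7],"gripper": 0.0854},
  ],
)

```text
time_s: 16.5
position: [0.438, 0.2475, 0.0149]
tool_rot: [0.277, 0.961, -0.001, -0.001]
force: [-1.0, 0.0, -0.3]
finger_gap: 0.0856
```

```bash
python3 - <<'E'
from plan import *
o=log(); print(o["position"].round(4),o["force"].round(2)); rel(np.r_[.442,.2454,-.002],pose(np.radians(-32.6),0,-1))
E
```

```text
[0.438  0.2475 0.0149] [-1.04  0.03 -0.27]
dp [-0.0045  0.0004  0.0169] rot [-0.2 -0.1  0.5]
```

Request:
apply_moves(
  rows=[
    {"dp": [-0.0045,0.0004,0.012],"rot": [-0.2,0,0.5],"gripper": 0.0854},
    {"dp": [-0.0045,0.0004,0.017],"rot": [-0.2,0,0.5],"gripper": 0.0854},
    {"dp": [-0.0045,0.0004,0.017],"rot": [-0.2,0,0.5],"gripper": 0.055},
    {"dp": [-0.0045,0.0004,0.017],"rot": [-0.2,0,0.5],"gripper": 0.055},
    {"dp": [-0.0045,0.0004,0.017],"rot": [-0.2,0,0.5],"gripper": 0.055},
    {"dp": [-0.0045,0.0004,0.017],"rot": [-0.2,0,0.5],"gripper": 0.055},
    {"dp": [-0.0045,0.0004,0.017],"rot": [-0.2,0,0.5],"gripper": 0.055},
  ],
)

```text
time_s: 17.38
position: [0.4465, 0.246, 0.0019]
tool_rot: [0.282, 0.959, 0.004, 0.002]
force: [-2.7, -0.7, 7.9]
finger_gap: 0.0606
```

Request:
apply_moves(
  rows=[
    {"dp": [0,0,-0.02],"rot": [0,0,0],"gripper": 0.055},
    {"dp": [0,0,-0.06],"rot": [0,0,0],"gripper": 0.055},
    {"dp": [0,0,-0.12],"rot": [0,0,0],"gripper": 0.055},
    {"dp": [0,0,-0.18],"rot": [0,0,0],"gripper": 0.055},
    {"dp": [0,0,-0.21],"rot": [0,0,0],"gripper": 0.055},
    {"dp": [0,0,-0.21],"rot": [0,0,0],"gripper": 0.055},
  ],
)

```text
time_s: 18.12
position: [0.4466, 0.2456, 0.2134]
tool_rot: [0.282, 0.959, 0.006, 0.004]
force: [0.5, -0.1, -1.1]
finger_gap: 0.0607
```

```bash
python3 - <<'E'
from plan import *
o=log(); print(o["position"].round(4),o["force"].round(2)); rel(np.r_[.4081,-.258,.21],pose(np.radians(-12.6),0,-1))
im,d,K,T=snap("side"); save("s7",im); P=cloud(d,K,T); h=cv2.cvtColor(im,cv2.COLOR_RGB2HSV); m=(h[...,0]>95)&(h[...,0]<122)&(h[...,1]>100)&(np.linalg.norm(P[...,:2]-o["position"][:2],axis=-1)<.12)
q=P[m]; q=q[q[:,2]>.1]; q=q-q.mean(0); print(len(q)); w,V=np.linalg.eigh(np.cov(q.T)); print(V[:,0].round(3),V[:,2].round(3),w)
E
```

```text
[0.4466 0.2456 0.2134] [ 0.49 -0.06 -1.05]
dp [-0.2405 -0.4441 -0.0021] rot [  0.8   0.3 -20.2]
803
[ 0.553  0.824 -0.124] [-0.833  0.548 -0.073] [0.00049467 0.00070451 0.00203471]
```

```bash
python3 - <<'E'
from plan import *
o=log(); im,d,K,T=snap("wrist"); M=R.from_quat(o["tool_rot"]).as_matrix()
def ends(im,d,K,T,M,p,h):
    P=cloud(d,K,T); s=cv2.cvtColor(im,cv2.COLOR_RGB2HSV); m=(s[...,0]>95)&(s[...,0]<122)&(s[...,1]>100)&(P[...,2]>.12)
    c=max(cv2.findContours(m.astype(np.uint8),0,1)[0],key=cv2.contourArea)[:,0].astype(float)
    zz=np.median(P[m][:,2]); q=(ray(c,zz,K,T)-p)@M*1000
    far=q[q[:,0]>q[:,0].max()-4]
    print("top-TCP",(zz-p[2]).round(4),"far x",q[:,0].max().round(1),"y at far",far[:,1].min().round(1),far[:,1].max().round(1),"rows",c[:,1].min(),c[:,1].max())
    mid=q[(q[:,0]>20)&(q[:,0]<70)]; print("mid y",np.percentile(mid[:,1],[5,95]).round(1)); Q=(P[m]-p)@M; A=np.c_[Q[:,:2],np.ones(len(Q))]; print("plane slope",np.linalg.lstsq(A,Q[:,2],rcond=None)[0].round(4))
ends(im,d,K,T,M,o["position"],.008)
z=np.load("w2.npz"); import json
ends(z["im"],z["d"],z["K"],z["T"],R.from_quat([.1089,.9941,.0008,-.0014]).as_matrix(),np.array([.3993,-.2767,.1979]),.018)
E
```

```text
top-TCP 0.0084 far x 82.3 y at far -31.4 31.5 rows 94.0 400.0
mid y [-31.4  31.5]
plane slope [-0.0125 -0.0251 -0.0097]
top-TCP 0.0189 far x 78.6 y at far -31.2 31.9 rows 105.0 411.0
mid y [-31.2  31.5]
plane slope [-0.0018 -0.0996 -0.0212]
```

Request:
apply_moves(
  rows=[
    {"dp": [-0.243,-0.443,0],"rot": [0.8,0.3,-20.2],"gripper": 0.055},
    {"dp": [-0.243,-0.443,0],"rot": [0.8,0.3,-20.2],"gripper": 0.055},
    {"dp": [-0.243,-0.443,0],"rot": [0.8,0.3,-20.2],"gripper": 0.055},
    {"dp": [-0.243,-0.443,0],"rot": [0.8,0.3,-20.2],"gripper": 0.055},
    {"dp": [-0.243,-0.443,0],"rot": [0.8,0.3,-20.2],"gripper": 0.055},
    {"dp": [-0.243,-0.443,0],"rot": [0.8,0.3,-20.2],"gripper": 0.055},
    {"dp": [-0.243,-0.443,0],"rot": [0.8,0.3,-20.2],"gripper": 0.055},
    {"dp": [-0.243,-0.443,0],"rot": [0.8,0.3,-20.2],"gripper": 0.055},
  ],
)

```text
time_s: 19.23
position: [0.4082, -0.255, 0.2058]
tool_rot: [0.11, 0.994, -0.002, -0.003]
force: [0.5, 0.0, -1.8]
finger_gap: 0.0605
```

Request:
apply_moves(
  rows=[
    {"dp": [0,0,0],"rot": [0,0,0],"gripper": 0.055},
    {"dp": [0,0,0.05],"rot": [0,0,0],"gripper": 0.055},
    {"dp": [0,0,0.1],"rot": [0,0,0],"gripper": 0.055},
    {"dp": [0,0,0.14],"rot": [0,0,0],"gripper": 0.055},
    {"dp": [0,0,0.14],"rot": [0,0,0],"gripper": 0.055},
  ],
)

```text
time_s: 19.85
position: [0.4055, -0.2519, 0.0639]
tool_rot: [0.11, 0.994, -0.001, -0.007]
force: [-0.8, 0.3, -1.5]
finger_gap: 0.0606
```

```bash
python3 - <<'E'
from plan import *
o=log(); print(o["position"].round(4),o["finger_gap"],o["force"].round(2)); M=pose(np.radians(-12.6),0,-1); rel(np.r_[.411,-.2587,.030],M); rel(np.r_[.411,-.2587,.0225],M)
E
```

```text
[ 0.4055 -0.2519  0.0639] 0.060640899985582704 [-0.78  0.29 -1.5 ]
dp [-0.0073 -0.0052  0.0339] rot [-0.3 -0.8  0. ]
dp [-0.0074 -0.0052  0.0414] rot [-0.3 -0.8  0. ]
```

Request:
apply_moves(
  rows=[
    {"dp": [-0.007,-0.005,0.015],"rot": [-0.3,-0.8,0],"gripper": 0.055},
    {"dp": [-0.007,-0.005,0.03],"rot": [-0.3,-0.8,0],"gripper": 0.055},
    {"dp": [-0.007,-0.005,0.034],"rot": [-0.3,-0.8,0],"gripper": 0.055},
    {"dp": [-0.007,-0.005,0.034],"rot": [-0.3,-0.8,0],"gripper": 0.055},
  ],
)

```text
time_s: 20.35
position: [0.4147, -0.2609, 0.0337]
tool_rot: [0.11, 0.994, -0.001, 0.005]
force: [-0.7, -0.4, -1.6]
finger_gap: 0.0609
```

```bash
python3 - <<'E'
from plan import *
o=log(); print(o["position"].round(4),o["finger_gap"],o["force"].round(2)); M=pose(np.radians(-12.6),0,-1); rel(np.r_[.411,-.2587,.0225],M)
im,d,K,T=snap("side"); save("s8",cv2.resize(im[160:260,290:430],None,fx=4,fy=4,interpolation=cv2.INTER_CUBIC))
E
```

```text
[ 0.4147 -0.2609  0.0337] 0.06092277479996616 [-0.7  -0.37 -1.56]
dp [0.0042 0.0014 0.0111] rot [-0.   0.6  0. ]
```

View pics/s8.png

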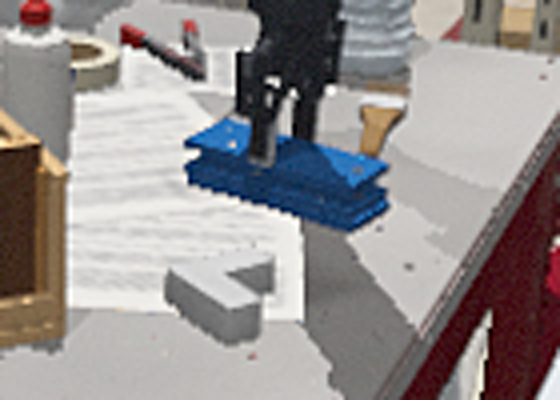

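The side view shows the third caul just above the pile, in line with it. I correct by a few mm, lower it and release.

Request:
apply_moves(
  rows=[
    {"dp": [0.003,0.001,0.004],"rot": [0,0.4,0],"gripper": 0.055},
    {"dp": [0.003,0.001,0.008],"rot": [0,0.4,0],"gripper": 0.055},
    {"dp": [0.003,0.001,0.011],"rot": [0,0.4,0],"gripper": 0.055},
    {"dp": [0.003,0.001,0.011],"rot": [0,0.4,0],"gripper": 0.055},
  ],
)

```text
time_s: 20.9
position: [0.4121, -0.2597, 0.0223]
tool_rot: [0.11, 0.994, -0.0, 0.002]
force: [0.7, 0.0, -1.0]
finger_gap: 0.0608
```

Request:
apply_moves(
  rows=[
    {"dp": [0,0,0.001],"rot": [0,0,0],"gripper": 0.055},
    {"dp": [0,0,0.002],"rot": [0,0,0],"gripper": 0.055},
    {"dp": [0,0,0.002],"rot": [0,0,0],"gripper": 0.07},
    {"dp": [0,0,0.002],"rot": [0,0,0],"gripper": 0.08},
    {"dp": [0,0,0.002],"rot": [0,0,0],"gripper": 0.08},
    {"dp": [0,0,-0.04],"rot": [0,0,0],"gripper": 0.08},
    {"dp": [0,0,-0.1],"rot": [0,0,0],"gripper": 0.0854},
    {"dp": [0,0,-0.16],"rot": [0,0,0],"gripper": 0.0854},
  ],
)

```text
time_s: 21.9
position: [0.4112, -0.2593, 0.1838]
tool_rot: [0.11, 0.994, -0.001, 0.001]
force: [1.1, 0.7, 0.5]
finger_gap: 0.0853
```

Request:
apply_moves(
  rows=[
    {"dp": [0,0,-0.03],"rot": [0,0,0],"gripper": 0.0854},
    {"dp": [0,0,-0.03],"rot": [0,0,0],"gripper": 0.0854},
    {"dp": [0,0,-0.03],"rot": [0,0,0],"gripper": 0.0854},
  ],
)

```text
time_s: 22.28
position: [0.4108, -0.2588, 0.2115]
tool_rot: [0.11, 0.994, -0.0, 0.001]
force: [-0.1, -0.2, -0.5]
finger_gap: 0.0854
```

```bash
python3 - <<'E'
from plan import *
o=log(); print(o["position"].round(4),o["force"].round(2))
im,d,K,T=snap("wrist"); save("w9",im); P=cloud(d,K,T); h=cv2.cvtColor(im,cv2.COLOR_RGB2HSV); m=(h[...,0]>95)&(h[...,0]<122)&(h[...,1]>100)
print("pile"); rects(m,P,K,T); mm=m&(P[...,2]>.024)&(P[...,2]<.036); print("top only"); rects(mm,P,K,T,.030)
Q=P[mm]; print("slopes",np.linalg.lstsq(np.c_[Q[:,:2],np.ones(len(Q))],Q[:,2],rcond=None)[0].round(4))
im,d,K,T=snap("top"); P=cloud(d,K,T); roi=np.zeros(d.shape,bool); roi[165:250,225:300]=1
print("boards");rects(roi&(P[...,2]>.137)&(P[...,2]<.17),P,K,T,.144,amin=15)
roi[:]=0; roi[250:285,255:310]=1; print("block");rects(roi&(P[...,2]>.015)&(P[...,2]<.05),P,K,T,amin=50)
roi[:]=0; roi[165:215,325:360]=1; print("bottle");rects(roi&(P[...,2]>.05),P,K,T,amin=50)
i,_,_,_=snap("side"); save("f",np.hstack([cv2.resize(i[120:300,220:430],(430,370)),cv2.resize(im[160:290,230:370],(370,370))]))
E
```

```text
[ 0.4108 -0.2588  0.2115] [-0.09 -0.22 -0.45]
pile
px [279. 174.] [242  94] [313 258] z 0.0304 c 407.7 -258.6 size 63.4 160.1 longang -12.5
top only
px [278. 175.] [242  96] [313 258] z 0.0304 c 408.6 -258.8 size 63.4 158.6 longang -12.5
slopes [0.0001 0.0006 0.0305]
boards
px [245. 223.] [237 216] [253 230] z 0.1439 c 511.7 71.6 size 54.4 17.9 longang 48.6
px [270. 193.] [263 186] [278 200] z 0.1437 c 597.9 -3.1 size 56.4 18.6 longang 49.1
block
px [280. 267.] [265 254] [297 278] z 0.0301 c 369.1 -36.8 size 79.8 80.0 longang -34.1
bottle
px [339. 188.] [328 177] [350 198] z 0.1227 c 617.4 -211.7 size 67.4 64.4 longang 89.3
```

View pics/f.png

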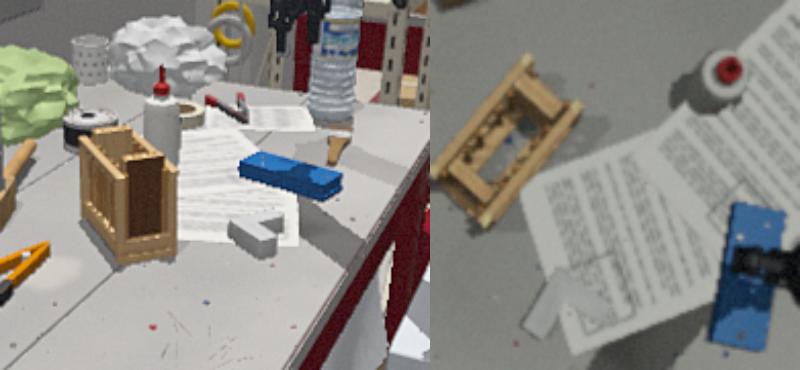

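Everything checks out, so I hand it in.

```bash
python3 -c "
from station import bot
print(bot.job_done())"
```

```text
the job is handed in; nothing more can be done
None
```

I finished the job and handed it in at about 22 s of simulated time. Both blue cauls are stacked on the first one, and the walnut board stands on end in the free outer bay. `job_done` gives no verdict, so everything below comes from my own last camera measurements.

- **Caul pile:** The top face is at z = 30.4 mm and level, within 0.001 rad. Its centre is (408, -259) mm at -12.5°. The first caul was at about (408, -257) mm and -12.5° at the start, so the pile is about 2 mm and well under 1° off.
- **Walnut board:** Its top is at 144 mm, which means it is right down on the rack floor. It stands 58 mm along the row (the bay middle is at 56 mm), about 1 mm off across the bay and square to within about 1°. I last measured its tilt while it was still in the gripper, at about 0.01 rad.
- **Left alone:** The oak board, glue bottle and corner block all measured within about 1.5 mm of their starting positions. I saw the clamp undisturbed in the pictures but did not measure it again.

**Disagreements:** The side camera put the rack about 3 mm away from where the top camera did along its row. I aimed between the two, and the board went in with no contact force. When I set the first of the two cauls down, the wrist read 14 N and the hand stopped 2 mm early; that caul still ended up flat on the pile.

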